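# Find the packed shoe carton and seat it for taping

### The job

One of the three closed shoe cartons has shoes in it, the other two are empty: nudge them to feel which is the packed one, then push it away from you until it sits flush against the aluminium stop rail, without crushing or tipping it. Take the roll of tape out of the blue tray and set it down flat on the middle of that carton's lid, ready for taping. Leave the empty cartons in their row (a nudge of up to 5 cm is fine).

Things in the scene. Friction and masses are not known exactly. Their poses are not given: they have to be found in the camera images.
- carton_a: Closed shoe carton, brown with a dark grey lid: 100 mm deep (its x), 160 mm long (its y), 66 mm high. Origin: centre of its underside. Its x points roughly away from the robot. a, b and c look alike, in a row; any one, by chance, holds shoes (0.75 to 0.93 kg in all), the other two are empty (0.11 kg). Pushed slowly, an empty one resists with under 1 N, the packed one with 4.5 to 9 N.
- carton_b: Closed shoe carton, brown with a dark grey lid: 100 mm deep (its x), 160 mm long (its y), 66 mm high. Origin: centre of its underside. Its x points roughly away from the robot. a, b and c look alike, in a row; any one, by chance, holds shoes (0.75 to 0.93 kg in all), the other two are empty (0.11 kg). Pushed slowly, an empty one resists with under 1 N, the packed one with 4.5 to 9 N.
- carton_c: Closed shoe carton, brown with a dark grey lid: 100 mm deep (its x), 160 mm long (its y), 66 mm high. Origin: centre of its underside. Its x points roughly away from the robot. a, b and c look alike, in a row; any one, by chance, holds shoes (0.75 to 0.93 kg in all), the other two are empty (0.11 kg). Pushed slowly, an empty one resists with under 1 N, the packed one with 4.5 to 9 N.
- stop_rail: Straight aluminium angle rail, 720 mm long (its y), upright flange 36 mm high, clamped across the far side of the mat. Origin: mat level, middle of the upright's near face. Its x points away from the robot, square to that face, so a flush carton has its origin at x = -50 mm here. Beyond it, past x = 0.74 m, parcels 180 mm high stand on a roller track.
- tape_roll: Roll of brown packing tape lying flat in the tray: ring of 105 mm outer and 76 mm inner diameter (wall 14.5 mm), 48 mm high, 0.2 kg. Origin: centre of its underside, z up. It lies in the +x half of the tray; the tray's middle beside it is free.
- tray: Open blue cardboard tray fixed to the bench: 250 mm (its x) by 190 mm (its y), walls 60 mm high and 4 mm thick, floor top 5 mm above the bench. Origin: centre of its underside. Besides the tape it holds two blue markers in its -x third.
- mat: Green non-slip cutting mat with a pale grid, fixed flat on the bench, 375 mm (its x) by 720 mm (its y), 4 mm thick: its top is at z = 4 mm. The cartons stand on it and the rail is clamped on it. Origin: centre of its underside. The bench is at z = 0; a stapler, a pen and a barcode reader, up to 60 mm high, lie on it nearer the robot.
Not all that is in view belongs to the job. Of the things like the tape_roll, leave any that is turquoise or yellow; of the rest the larger one is meant.

How it is judged:
At the end, for the whole second after the job is handed in: The packed carton (over 5 N on the mat) is flush on the stop rail: gap under 5 mm, square within 0.05 rad. The tape lies flat, at rest on its lid, within 40 mm of its centre. The two empty cartons are within 60 mm of their starts (((contact force between carton_a and mat above 5 N and x of carton_a in the frame of stop_rail between -0.055 and -0.045 m and y of carton_a in the frame of stop_rail between -0.36 and 0.36 m and angle between the x axis of carton_a and the x axis of stop_rail, either way round below 0.05 rad and horizontal distance between tape_roll and carton_a below 0.04 m and z of tape_roll in the frame of carton_a between 0.06 and 0.072 m and distance of each of carton_b, carton_c from where it was at the start of the episode below 0.06 m) or (contact force between carton_b and mat above 5 N and x of carton_b in the frame of stop_rail between -0.055 and -0.045 m and y of carton_b in the frame of stop_rail between -0.36 and 0.36 m and angle between the x axis of carton_b and the x axis of stop_rail, either way round below 0.05 rad and horizontal distance between tape_roll and carton_b below 0.04 m and z of tape_roll in the frame of carton_b between 0.06 and 0.072 m and distance of each of carton_a, carton_c from where it was at the start of the episode below 0.06 m) or (contact force between carton_c and mat above 5 N and x of carton_c in the frame of stop_rail between -0.055 and -0.045 m and y of carton_c in the frame of stop_rail between -0.36 and 0.36 m and angle between the x axis of carton_c and the x axis of stop_rail, either way round below 0.05 rad and horizontal distance between tape_roll and carton_c below 0.04 m and z of tape_roll in the frame of carton_c between 0.06 and 0.072 m and distance of each of carton_a, carton_b from where it was at the start of the episode below 0.06 m)) and angle between tape_roll's own z axis and vertical below 0.1 rad and linear speed of tape_roll below 0.02 m/s); the robot touches nothing.
It fails at once if a carton is crushed: the fingers push it with more than 60 N (contact force between the fingers and carton_a above 60 N or contact force between the fingers and carton_b above 60 N or contact force between the fingers and carton_c above 60 N).
It fails at once if a carton is tipped by more than 0.3 rad (angle between any of carton_a, carton_b, carton_c's own z axis and vertical above 0.3 rad).
It fails at once if the tape is dropped: it falls free at over 0.8 m/s (about 30 mm) instead of being set down (linear speed of tape_roll above 0.8 m/s and contact force between the fingers and tape_roll below 0.2 N).
It also fails if it takes over 70 s, if anything falls off the work surface, if the arm or the gripper's body presses on something with over 40 N, if the wrist force passes 120 N, or if a joint passes its speed limit or range.

### The arm

A 6-joint arm with a two-finger parallel gripper is mounted at the origin on the work surface. World frame = base frame: x ahead of the robot, y to its left, z up, the work surface at z = 0. Lengths are in m, angles in rad, forces in N, time in s.
With the tool pointing down it reaches from about 0.25 to 0.775 m from the base axis. Payload 8.9 kg.
Tool frame: the origin (TCP) lies midway between the tips of the shut fingers; the grasp point (between the pads) lies env.hold_point_z behind it (env.hold_point_z is the distance from the TCP to the grasp point, in m); z points along the fingers, y is the direction in which the jaws open and shut (so a half turn about z gives the same grasp; the last joint's range is limited). The gripper opens to 85 mm and grips with 20 to 120 N. Pads are 22 mm wide; open, the fingers measure 114 mm over their backs; the gripper's body (76 mm by 85 mm) begins 54 mm behind the grasp point. The pads swing forward as they close: fully open they stand 13 mm farther back than shut.
Start: joints at [0.961, 0.291, -0.153, 1.127, 0, 1.431], TCP at [0.238, 0.468, 0.231] pointing down, gripper open.
Joint ranges: [-2.52, 2.52], [-0.91, 1.74], [-1.3, 1.37], [-1.96, 2.02], [-1.52, 1.47], [-3.14, 3.14]. Speed limits (rad/s): [2.22, 2.22, 2.79, 3.14, 3.14, 3.14].

### API

Orientations are given as a rotation vector (axis times angle).
In Python, from station import env, eyes gives the robot as it stands. The module is installed in compiled form; this text tells all that it offers.
- The arm moves only by the tool apply_moves, never from a script. Its argument "steps" is a list of rows, each a list of 7 numbers: the shift along the world's x, y, z in m, then the turn, a rotation vector about the world's x, y, z in rad, then the closure in counts, from 0 (fully open) to 255 (shut). A call has 1 to 20 rows; each row shifts and turns the commanded pose from where the row before left it; what a row does not reach is not made up. A row lasts 1/12 s, in which the tool goes at most 41.7 mm and 7.16 degrees, less where a joint would pass 70% of its speed; a pose out of reach is approached as far as the arm can. A call is refused whole if a number of a shift passes 0.0417 or a number of a turn 0.125, either way. A call with a gripper value outside its range is refused whole. The fingers move at their own pace and stop on an object; "force" is the grip in N (left out, the last holds). Time passes only in rows, so rows that do not move let the fingers close. It gives the time, the measured TCP pose, the force and the opening at its end, in the units of the state.
- env.read_state(): the state, without advancing time (a new reading comes with each control period).
- eyes.snapshot(name): name is "scene" or "top"; returns a dict with "img" (480x640x3 uint8, blue, green, red), "mtx" (3x3 intrinsics, pixels), "R" (3x3) and "t" (3): a world point X has camera coordinates R X + t. Camera axes: x right, y down, z forward; pixel columns grow to the right and rows downward; lengths in m; the calibration is good to about 2 mm. A picture is of the moment at which its call begins. There is no depth.
- env.job_done(): hands the job in, once; it reports no verdict.
The state is a dict: "time_s": time; "q": joint angles; "joint_velocities": joint speeds; "joint_torque": joint torques, N m; "ee_pos": TCP position; "tool_rot": TCP orientation; "ft_force": force on the tool from outside, world axes, zero at the start; "wrist_torque": the same for the moment, N m; "gripper_width": opening from 0.0 (shut) to 1.0 (fully open).
Only numpy, scipy, OpenCV 4.12 (cv2) and the standard library are available. Lean on these libraries where they do the work, as an engineer would, in place of code of your own. Each camera call takes 0.05 s, during which the arm holds its last target. There are 200 camera calls.

## Working session

There is one attempt and no reset: what is moved stays moved. The work goes in short steps, Python scripts to look and compute and a tool call to move; the robot and the scene stay as the last step left them, time stands still between calls to the robot, and variables do not carry over. Pictures are saved under pics/ and viewed, about 8 in all and at most 12, crops included, and the job is handed in when it is done.

Besides the shell and the picture viewer there is one more tool, called after "Call:" as name(argument=value, ...), one argument or row to a line, values as JSON. apply_moves: Moves the arm, as the interface text tells. Its arguments: {"type":"object","properties":{"steps":{"type":"array"},"force":{"type":"number"}},"required":["steps"]}

```bash
mkdir -p pics
cat > h.py <<'E'
import numpy as np, cv2
from station import env, eyes
def ray(s,uv,z):
    d=s['R'].T@np.linalg.solve(s['mtx'],[uv[0],uv[1],1.]); c=-s['R'].T@s['t']
    return c+d*(z-c[2])/d[2]
def proj(s,X):
    p=s['mtx']@(s['R']@np.array(X)+s['t']); return p[:2]/p[2]
E
python3 - <<'E'
from h import *
import pickle
for n in ('top','scene'):
    s=eyes.snapshot(n); cv2.imwrite(f'pics/{n}1.png',s['img']); pickle.dump(s,open(n+'1.pkl','wb')); print(n,-s['R'].T@s['t'])
st=env.read_state(); print(st, env.hold_point_z)
E
```

```text
top [ 0.25143531 -0.09870268  0.99687665]
scene [1.01245499 0.39287863 1.20860963]
{'time_s': 0.1, 'q': array([ 9.60718752e-01,  2.91229406e-01, -1.53987681e-01,  1.12671161e+00,
       -8.19946051e-06,  1.43151465e+00]), 'joint_velocities': array([ 0.00017588, -0.00137495,  0.00153734,  0.00064025, -0.00119729,
        0.00123422]), 'joint_torque': array([ 3.85432475e-03, -5.37975240e+01,  3.31921756e+01,  9.20549850e-03,
       -2.68200765e-04, -5.35932429e-05]), 'ee_pos': array([0.23791708, 0.46758687, 0.23081047]), 'tool_rot': array([-7.32618606e-01, -3.05455658e+00,  1.65981695e-03]), 'ft_force': array([-0.10985867,  0.17938094, -0.27827753]), 'wrist_torque': array([0.01263444, 0.03516817, 0.01143858]), 'gripper_width': 0.9987802543456136} 0.0187
```

View pics/top1.png

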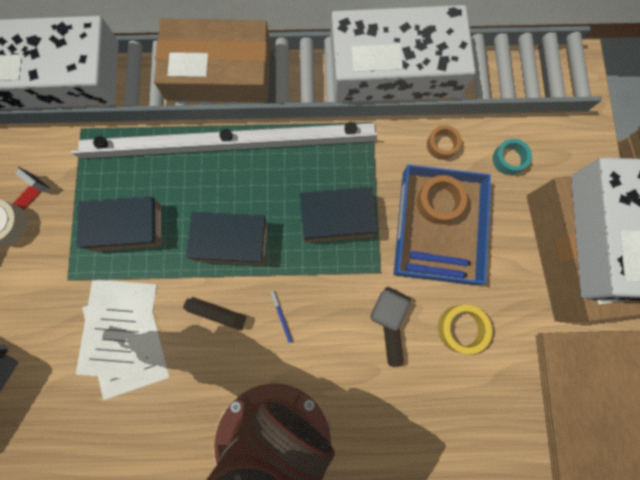

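View pics/scene1.png

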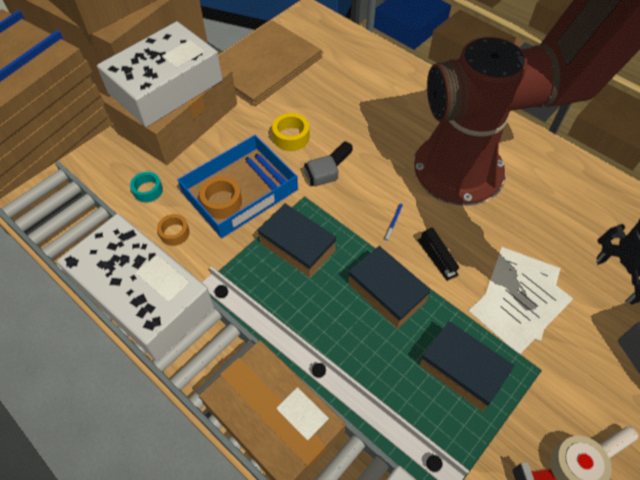

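The top view shows dark carton lids at (117,222), (227,237) and (339,213), with the white rail along row ~140. Ring candidates are brown in the tray (444,198), small brown (445,141), turquoise (512,156) and yellow (466,330). The larger brown one in the tray fits the description. I'll measure everything and confirm the tape in a crop.

Run:
```python
from h import *
import pickle
for n in ('top','scene'):
    s=pickle.load(open(n+'1.pkl','rb')); im=s['img']; hsv=cv2.cvtColor(im,cv2.COLOR_BGR2HSV)
    m=((hsv[...,2]<75)&(hsv[...,0]>95)&(hsv[...,0]<130)&(hsv[...,1]>50)).astype(np.uint8)
    m=cv2.morphologyEx(m,cv2.MORPH_OPEN,np.ones((5,5)))
    for c in cv2.findContours(m,0,1)[0]:
        if cv2.contourArea(c)>1200:
            P=np.array([ray(s,p[0],0.070)[:2] for p in c],np.float32)
            r=cv2.minAreaRect(P*1000); print(n,'lid',cv2.boundingRect(c),np.round(r[0],1),np.round(r[1],1),round(r[2],2))
    # rings
    m=((hsv[...,0]>5)&(hsv[...,0]<18)&(hsv[...,1]>150)).astype(np.uint8)
    for c in cv2.findContours(m,0,1)[0]:
        if cv2.contourArea(c)>500:
            P=np.array([ray(s,p[0],0.053)[:2] for p in c],np.float32)*1000
            print(n,'ring',cv2.boundingRect(c),cv2.contourArea(c),np.round(cv2.minEnclosingCircle(P),1) if 0 else cv2.minEnclosingCircle(P))
    m=((hsv[...,0]>100)&(hsv[...,0]<125)&(hsv[...,1]>140)&(hsv[...,2]>80)).astype(np.uint8)
    for c in cv2.findContours(m,0,1)[0]:
        if cv2.contourArea(c)>1000:
            P=np.array([ray(s,p[0],0.06)[:2] for p in c],np.float32)*1000
            print(n,'blue',cv2.boundingRect(c),cv2.minAreaRect(P))
s=pickle.load(open('top1.pkl','rb'));im=s['img']
a=cv2.resize(im[110:160,60:390],None,fx=2.4,fy=2.4,interpolation=2)
b=cv2.resize(im[120:290,390:540],None,fx=2.5,fy=2.5,interpolation=2)
o=np.zeros((a.shape[0]+b.shape[0],800,3),np.uint8);o[:a.shape[0],:a.shape[1]]=a;o[a.shape[0]:,:b.shape[1]]=b
cv2.imwrite('pics/crop.png',o);print(a.shape)
```

```text
top lid (302, 193, 47, 43) [ 487.6 -127.6] [ 95.9 100.9] 2.63
scene lid (424, 324, 88, 78) [483.3 339.1] [106.3 160.9] 3.16
scene lid (350, 249, 78, 68) [445.1  95.6] [163.3 104.1] 85.48
scene lid (260, 206, 75, 60) [ 493.4 -147.7] [105.7 163.2] 3.57
scene ring (221, 359, 106, 111) 2909.5 ((832.301025390625, 102.1711654663086), 135.42910766601562)
scene ring (157, 214, 33, 32) 774.5 ((680.4263305664062, -392.1828918457031), 48.294921875)
scene ring (198, 175, 45, 46) 1390.0 ((537.8870239257812, -383.6287841796875), 72.4190902709961)
scene blue (178, 136, 119, 101) ((473.61962890625, -372.2818298339844), (222.22657775878906, 259.8648376464844), 81.54751586914062)
(120, 792, 3)
```

View pics/crop.png

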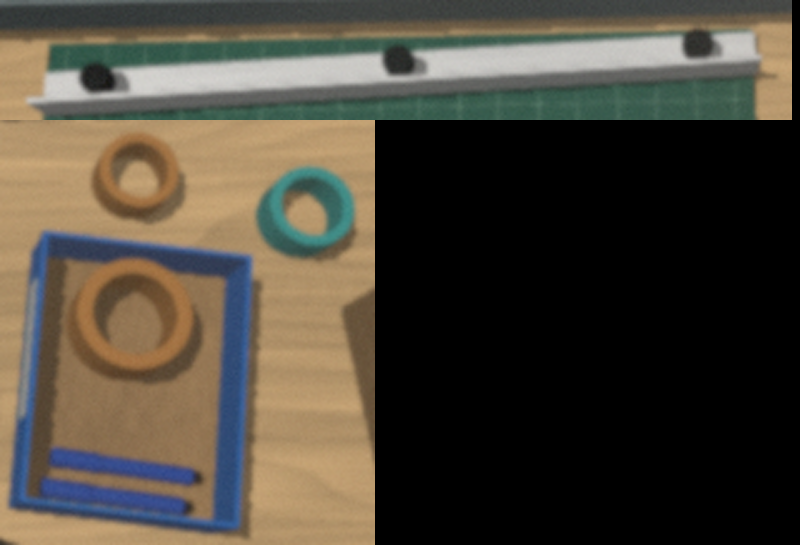

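The crop shows that the tape in the tray, at image (444,198), is clearly larger than the brown ring at (445,141). It lies near the tray's +x wall, with two markers at the -x end. The rail's grey near face runs along crop rows ~111 to 75.

Run:
```python
from h import *
import pickle
s=pickle.load(open('top1.pkl','rb')); im=s['img']; hsv=cv2.cvtColor(im,cv2.COLOR_BGR2HSV)
for c in [(117,222),(227,237),(339,213)]: print(im[c[1],c[0]],hsv[c[1],c[0]])
m=((im.max(2)<62)&(im[...,0]>=im[...,1])).astype(np.uint8)
m=cv2.morphologyEx(m,cv2.MORPH_OPEN,np.ones((5,5)))
for c in cv2.findContours(m,0,1)[0]:
    if 1200<cv2.contourArea(c)<8000:
        P=np.array([ray(s,p[0],0.070)[:2] for p in c],np.float32)
        r=cv2.minAreaRect(P*1000); print('lid',cv2.boundingRect(c),np.round(r[0],1),np.round(r[1],1),round(r[2],2))
cr=lambda u,v:(60+u/2.4,110+v/2.4)
for (a,b,z) in [((60,109),(745,75),.004),((60,98),(745,62),.040)]:
    A,B=ray(s,cr(*a),z),ray(s,cr(*b),z); print('rail',A,B,'slope dx/dy',(A-B)[0]/(A-B)[1])
print('tape',ray(s,(444,198),.053))
cb=lambda u,v:(390+u/2.5,120+(v-120)/2.5)
for p in [(42,235),(252,257),(238,530),(12,507)]: print('tray',ray(s,cb(*p),.06))
sc=pickle.load(open('scene1.pkl','rb'))
print(proj(sc,ray(s,(444,198),.053)))
```

```text
[74 65 57] [106  59  74]
[69 63 51] [100  67  69]
[68 63 53] [100  56  68]
rail [0.66203006 0.44791461 0.004     ] [ 0.68241677 -0.24475697  0.004     ] slope dx/dy -0.029431995877425916
rail [0.65850578 0.4289787  0.04      ] [ 0.68040261 -0.24012856  0.04      ] slope dx/dy -0.032725439759243
tape [ 0.52053378 -0.39740161  0.053     ]
tray [ 0.5961172  -0.31651734  0.06      ]
tray [ 0.57058942 -0.50606288  0.06      ]
tray [ 0.32388804 -0.46852452  0.06      ]
tray [ 0.34859533 -0.27428619  0.06      ]
[219.29922651 190.007099  ]
```

Call:
apply_moves(
  steps=[
    [0.0157,-0.0129,-0.0216,0,0,0.0503,0],
    [0.0157,-0.0129,-0.0216,0,0,0.0503,0],
    [0.0157,-0.0129,-0.0216,0,0,0.0503,0],
    [0.0157,-0.0129,-0.0216,0,0,0.0503,0],
    [0.0157,-0.0129,-0.0216,0,0,0.0503,0],
    [0.0157,-0.0129,-0.0216,0,0,0.0503,0],
    [0.0157,-0.0129,-0.0216,0,0,0.0503,0],
    [0.0157,-0.0129,-0.0216,0,0,0.0503,0],
    [0.0157,-0.0129,-0.0216,0,0,0.0503,0],
    [0.0157,-0.0129,-0.0216,0,0,0.0503,0],
    [0,0,0,0,0,0,0],
    [0,0,0,0,0,0,0],
    [0,0,0,0,0,0,0],
    [0,0,0,0,0,0,0],
  ],
)

```text
time_s: 1.27
ee_pos: [0.3951, 0.3397, 0.0161]
tool_rot: [-0.051, 3.14, 0.001]
ft_force: [-0.4, 0.3, 0.8]
gripper_width: 1.0
```

Call:
apply_moves(
  steps=[
    [0.004,0,0,0,0,0,0],
    [0.004,0,0,0,0,0,0],
    [0.004,0,0,0,0,0,0],
    [0.004,0,0,0,0,0,0],
    [0.003,0,0,0,0,0,0],
    [0.003,0,0,0,0,0,0],
    [0.003,0,0,0,0,0,0],
    [0.003,0,0,0,0,0,0],
    [0.003,0,0,0,0,0,0],
    [0.003,0,0,0,0,0,0],
    [0.003,0,0,0,0,0,0],
    [0.003,0,0,0,0,0,0],
  ],
)

```text
time_s: 2.27
ee_pos: [0.4354, 0.3388, 0.0152]
tool_rot: [0.051, -3.141, 0.0]
ft_force: [-0.7, 0.0, 0.1]
gripper_width: 1.004
```

Call:
apply_moves(
  steps=[
    [0.003,0,0,0,0,0,0],
    [0.003,0,0,0,0,0,0],
    [0.003,0,0,0,0,0,0],
    [0.003,0,0,0,0,0,0],
  ],
)

```text
time_s: 2.6
ee_pos: [0.4474, 0.3389, 0.0153]
tool_rot: [0.051, -3.141, 0.0]
ft_force: [-1.3, -0.1, -1.3]
gripper_width: 1.002
```

Run:
```python
from h import *
s=eyes.snapshot('scene'); im=s['img'];hsv=cv2.cvtColor(im,cv2.COLOR_BGR2HSV)
m=((hsv[...,2]<75)&(hsv[...,0]>95)&(hsv[...,0]<130)&(hsv[...,1]>50)).astype(np.uint8)
m=cv2.morphologyEx(m,cv2.MORPH_OPEN,np.ones((5,5)))
for c in cv2.findContours(m,0,1)[0]:
    if cv2.contourArea(c)>1200:
        P=np.array([ray(s,p[0],0.070)[:2] for p in c],np.float32)
        r=cv2.minAreaRect(P*1000); print('lid',cv2.boundingRect(c),np.round(r[0],1),np.round(r[1],1),round(r[2],2))
cv2.imwrite('pics/s2.png',im)
print(env.read_state()['ft_force'])
```

```text
lid (417, 333, 87, 80) [510.2 338.7] [108.6 160.1] 1.97
lid (350, 249, 78, 68) [445.2  96.2] [163.6 103.4] 85.42
lid (260, 206, 74, 60) [ 493.6 -148.1] [105.6 163.1] 4.03
[ 0.95125127 -1.08753288 -0.73429645]
```

Carton A moved 27 mm at about 1 N, so it is empty. Next is B.

Call:
apply_moves(
  steps=[
    [-0.029,0,0,0,0,0,0],
    [-0.029,0,0,0,0,0,0],
    [-0.029,0,0,0,0,0,0],
    [0,-0.0347,0,0,0,0,0],
    [0,-0.0347,0,0,0,0,0],
    [0,-0.0347,0,0,0,0,0],
    [0,-0.0347,0,0,0,0,0],
    [0,-0.0347,0,0,0,0,0],
    [0,-0.0347,0,0,0,0,0],
    [0,-0.0347,0,0,0,0,0],
    [0,0,0,0,0,0,0],
    [0.005,0,0,0,0,0,0],
    [0.005,0,0,0,0,0,0],
    [0.005,0,0,0,0,0,0],
    [0.005,0,0,0,0,0,0],
    [0.005,0,0,0,0,0,0],
    [0.005,0,0,0,0,0,0],
    [0.004,0,0,0,0,0,0],
    [0.004,0,0,0,0,0,0],
    [0.003,0,0,0,0,0,0],
  ],
)

```text
time_s: 4.32
ee_pos: [0.4016, 0.0962, 0.0152]
tool_rot: [0.051, -3.141, -0.0]
ft_force: [-0.8, 0.0, -0.2]
gripper_width: 1.004
```

B also moved at under 1 N, so it is empty. C should be the packed one.

Call:
apply_moves(
  steps=[
    [-0.02,0,0,0,0,0,0],
    [-0.02,0,0,0,0,0,0],
    [0,-0.0349,0,0,0,0,0],
    [0,-0.0349,0,0,0,0,0],
    [0,-0.0349,0,0,0,0,0],
    [0,-0.0349,0,0,0,0,0],
    [0.007,-0.0349,0,0,0,0,0],
    [0.02,-0.0349,0,0,0,0,0],
    [0.02,-0.0349,0,0,0,0,0],
    [0.005,0,0,0,0,0,0],
    [0.005,0,0,0,0,0,0],
    [0.005,0,0,0,0,0,0],
    [0.004,0,0,0,0,0,0],
    [0.004,0,0,0,0,0,0],
    [0.004,0,0,0,0,0,0],
    [0.004,0,0,0,0,0,0],
    [0.004,0,0,0,0,0,0],
  ],
)

```text
time_s: 5.73
ee_pos: [0.4416, -0.147, 0.0149]
tool_rot: [0.052, -3.138, -0.001]
ft_force: [-6.5, -0.2, 1.1]
gripper_width: 0.997
```

```bash
cat >> h.py <<'E'
def lids(s):
    hsv=cv2.cvtColor(s['img'],cv2.COLOR_BGR2HSV)
    m=((hsv[...,2]<75)&(hsv[...,0]>95)&(hsv[...,0]<130)&(hsv[...,1]>50)).astype(np.uint8)
    m=cv2.morphologyEx(m,cv2.MORPH_OPEN,np.ones((5,5)))
    for c in cv2.findContours(m,0,1)[0]:
        if cv2.contourArea(c)>1200:
            P=np.array([ray(s,p[0],0.070)[:2] for p in c],np.float32)
            r=cv2.minAreaRect(P*1000); print('lid',cv2.boundingRect(c),np.round(r[0],1),np.round(r[1],1),round(r[2],2))
E
python3 - <<'E'
from h import *
s=eyes.snapshot('scene'); lids(s); cv2.imwrite('pics/s3.png',s['img']); print(env.read_state()['ft_force'])
E
```

```text
lid (417, 333, 87, 80) [512.1 338.5] [105.5 160.6] 1.89
lid (344, 256, 80, 68) [466.7  98.7] [106.  162.2] 1.99
lid (256, 209, 75, 60) [ 505.8 -147.8] [108.2 164.1] 2.64
[-3.65646265  0.54261689 -0.89153642]
```

C resists with 6.5 N, so it is the packed one. I'll push it along the rail normal.

Call:
apply_moves(
  steps=[
    [0.006,0.0002,0,0,0,0,0],
    [0.006,0.0002,0,0,0,0,0],
    [0.006,0.0002,0,0,0,0,0],
    [0.006,0.0002,0,0,0,0,0],
    [0.006,0.0002,0,0,0,0,0],
    [0.006,0.0002,0,0,0,0,0],
    [0.006,0.0002,0,0,0,0,0],
    [0.006,0.0002,0,0,0,0,0],
    [0.006,0.0002,0,0,0,0,0],
    [0.006,0.0002,0,0,0,0,0],
    [0.006,0.0002,0,0,0,0,0],
    [0.006,0.0002,0,0,0,0,0],
    [0.006,0.0002,0,0,0,0,0],
    [0.006,0.0002,0,0,0,0,0],
    [0.006,0.0002,0,0,0,0,0],
    [0.006,0.0002,0,0,0,0,0],
    [0.006,0.0002,0,0,0,0,0],
    [0.004,0.0002,0,0,0,0,0],
    [0.003,0,0,0,0,0,0],
    [0,0,0,0,0,0,0],
  ],
)

```text
time_s: 7.45
ee_pos: [0.5531, -0.1448, 0.0154]
tool_rot: [-0.051, 3.14, -0.0]
ft_force: [-0.2, 0.2, -0.3]
gripper_width: 0.999
```

Call:
apply_moves(
  steps=[
    [0.002,0,0,0,0,0,0],
    [0.002,0,0,0,0,0,0],
    [0.002,0,0,0,0,0,0],
    [0.002,0,0,0,0,0,0],
    [0.002,0,0,0,0,0,0],
  ],
)

```text
time_s: 7.87
ee_pos: [0.5616, -0.1447, 0.0154]
tool_rot: [0.05, -3.14, -0.0]
ft_force: [-6.2, 0.0, 2.1]
gripper_width: 0.999
```

Call:
apply_moves(
  steps=[
    [0.0015,0,0,0,0,0,0],
    [0.0015,0,0,0,0,0,0],
    [0.001,0,0,0,0,0,0],
  ],
)

```text
time_s: 8.12
ee_pos: [0.5657, -0.1447, 0.0154]
tool_rot: [0.05, -3.14, -0.0]
ft_force: [-6.1, 0.8, 1.8]
gripper_width: 1.005
```

Call:
apply_moves(
  steps=[
    [0.001,0,0,0,0,0,0],
    [0.001,0,0,0,0,0,0],
  ],
)

```text
time_s: 8.28
ee_pos: [0.5669, -0.1447, 0.0152]
tool_rot: [0.05, -3.139, 0.0]
ft_force: [-10.6, -1.0, 3.0]
gripper_width: 1.0
```

Call:
apply_moves(
  steps=[
    [0.001,0,0,0,0,0,0],
    [0,0,0,0,0,0,0],
  ],
)

```text
time_s: 8.45
ee_pos: [0.5668, -0.1447, 0.0149]
tool_rot: [0.05, -3.137, -0.0]
ft_force: [-11.6, -1.3, 3.1]
gripper_width: 1.001
```

Run:
```python
from h import *
s=eyes.snapshot('scene'); lids(s); im=s['img']; print(env.read_state()['ft_force'])
cv2.imwrite('pics/s4.png',cv2.resize(im[150:330,180:420],None,fx=3,fy=3,interpolation=2))
```

```text
lid (416, 332, 88, 81) [512.2 338.6] [105.6 160.4] 1.92
lid (344, 256, 80, 68) [466.8  98.8] [105.9 162.2] 1.96
lid (219, 241, 77, 65) [ 629.  -146.3] [106.8 163.6] 1.85
[-11.5186181   -1.84077729   2.03599017]
```

View pics/s4.png

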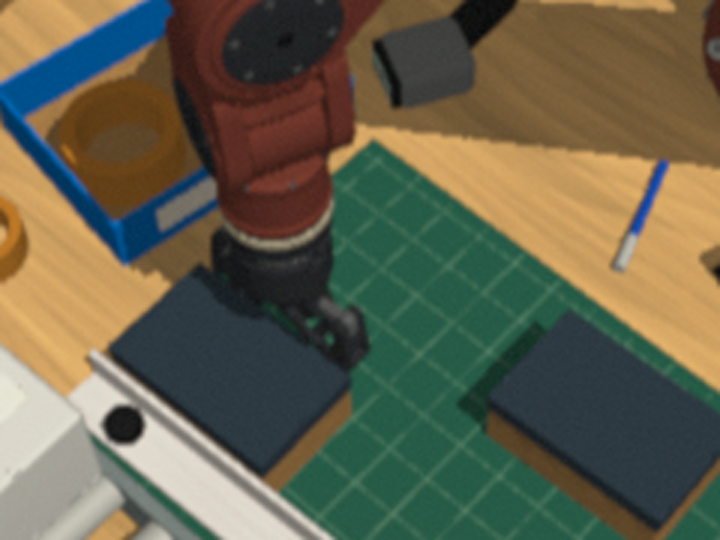

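Force and position both stalled at 11.6 N, the lid is at 1.85° against the rail's 1.8°, and the carton is flush in the image. Next is the tape.

Call:
apply_moves(
  steps=[
    [-0.03,0,0,0,0,0,0],
    [-0.03,0,0,0,0,0,0],
    [0,0,0.04,0,0,0,0],
    [0,0,0.04,0,0,0,0],
    [0,0,0.04,0,0,0.115,70],
    [0,0,0.04,0,0,0.115,70],
    [-0.0039,-0.0307,0,0,0,0.115,70],
    [-0.0039,-0.0307,0,0,0,0.115,70],
    [-0.0039,-0.0307,0,0,0,0.115,70],
    [-0.0039,-0.0307,0,0,0,0.115,70],
    [-0.0039,-0.0307,0,0,0,0.115,70],
    [-0.0039,-0.0307,0,0,0,0.115,70],
    [-0.0039,-0.0307,0,0,0,0.115,70],
    [-0.0039,-0.0307,0,0,0,0.115,70],
    [0,0,0,0,0,0.115,70],
    [0,0,0,0,0,0.115,70],
    [0,0,0,0,0,0,70],
    [0,0,0,0,0,0,70],
  ],
  force=40,
)

```text
time_s: 10.0
ee_pos: [0.4784, -0.3907, 0.1757]
tool_rot: [-2.034, 2.394, -0.002]
ft_force: [0.7, -0.8, 0.6]
gripper_width: 0.724
```

Run:
```python
from h import *
s=eyes.snapshot('scene'); t=eyes.snapshot('top')
lids(s); print(env.read_state()['ee_pos'])
a=cv2.resize(s['img'][110:260,150:350],None,fx=2,fy=2,interpolation=2)
b=cv2.resize(t['img'][120:300,380:520],None,fx=2,fy=2,interpolation=2)
o=np.zeros((380,720,3),np.uint8);o[:300,:400]=a;o[:360,420:700]=b
cv2.imwrite('pics/s5.png',o)
```

```text
lid (416, 333, 88, 80) [512.4 338.8] [105.9 160.2] 2.01
lid (344, 256, 80, 68) [466.8  98.8] [105.7 162.2] 2.02
lid (219, 241, 77, 65) [ 631.1 -145.8] [103.6 163.3] 2.17
[ 0.47836161 -0.39023223  0.17565155]
```

View pics/s5.png

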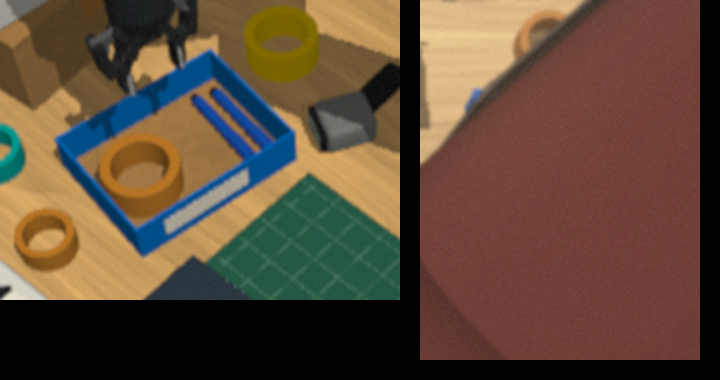

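Run:
```python
from h import *
import pickle
s=pickle.load(open('scene1.pkl','rb'));t=pickle.load(open('top1.pkl','rb'))
print('scene pick',ray(s,(220,193.5),.053))
a=np.linspace(0,2*np.pi,90)
for cx,cy in [(.5205,-.3974),(.5235,-.393),(.527,-.395)]:
  for n,c in(('s',s),('t',t)):
    P=np.array([proj(c,(cx+.0525*np.cos(i),cy+.0525*np.sin(i),z)) for i in a for z in(.005,.053)])
    print(cx,cy,n,P.min(0).round(1),P.max(0).round(1))
for n,c,x0,y0 in(('s',s,190,165),('t',t,405,165)):
  h=cv2.cvtColor(c['img'],cv2.COLOR_BGR2HSV)[y0:y0+65,x0:x0+75]
  m=((h[...,0]>5)&(h[...,0]<18)&(h[...,1]>(150 if n=='s' else 135))).astype(np.uint8)
  q=max(cv2.findContours(m,0,1)[0],key=cv2.contourArea);b=cv2.boundingRect(q);print(n,b[0]+x0,b[1]+y0,b[0]+b[2]+x0,b[1]+b[3]+y0)
```

```text
scene pick [ 0.52697733 -0.38766825  0.053     ]
0.5205 -0.3974 s [198.8 174.2] [241.8 217.3]
0.5205 -0.3974 t [415.9 175.9] [467.2 225.3]
0.5235 -0.393 s [199.1 175.7] [242.1 219. ]
0.5235 -0.393 t [414.  174.7] [465.2 224.1]
0.527 -0.395 s [197.5 176.1] [240.7 219.4]
0.527 -0.395 t [414.8 173.2] [465.9 222.6]
s 198 175 243 221
t 417 176 468 223
```

Call:
apply_moves(
  steps=[
    [-0.001,0.002,-0.03,0,0,0,70],
    [0,0,-0.03,0,0,0,70],
    [0,0,-0.03,0,0,0,70],
    [0,0,-0.03,0,0,0,70],
    [0,0,-0.02,0,0,0,70],
    [0,0,-0.018,0,0,0,70],
    [0,0,0,0,0,0,70],
  ],
  force=40,
)

```text
time_s: 10.68
ee_pos: [0.4754, -0.3861, 0.014]
tool_rot: [2.036, -2.392, -0.008]
ft_force: [-0.4, 1.3, -0.4]
gripper_width: 0.727
```

Call:
apply_moves(
  steps=[
    [0,0,0,0,0,0,110],
    [0,0,0,0,0,0,150],
    [0,0,0,0,0,0,180],
    [0,0,0,0,0,0,200],
    [0,0,0,0,0,0,230],
    [0,0,0,0,0,0,255],
    [0,0,0,0,0,0,255],
    [0,0,0,0,0,0,255],
  ],
  force=40,
)

```text
time_s: 11.35
ee_pos: [0.478, -0.3891, 0.0189]
tool_rot: [-2.038, 2.39, -0.005]
ft_force: [1.0, 0.7, 5.7]
gripper_width: 0.164
```

Call:
apply_moves(
  steps=[
    [0,0,0.005,0,0,0,255],
    [0,0,0.01,0,0,0,255],
    [0,0,0.015,0,0,0,255],
    [0,0,0.02,0,0,0,255],
    [0,0,0.02,0,0,0,255],
    [0,0,0.02,0,0,0,255],
    [0,0,0.02,0,0,0,255],
    [0,0,0.02,0,0,0,255],
    [0,0,0.015,0,0,0,255],
    [0,0,0.01,0,0,0,255],
    [0,0,0.005,0,0,0,255],
    [0,0,0,0,0,0,255],
    [0,0,0,0,0,0,255],
  ],
  force=60,
)

```text
time_s: 12.43
ee_pos: [0.4767, -0.3881, 0.1768]
tool_rot: [2.038, -2.39, -0.001]
ft_force: [0.1, 0.4, -2.9]
gripper_width: 0.159
```

Run:
```python
from h import *
s=eyes.snapshot('scene')
lids(s); print(env.read_state()['ft_force'])
cv2.imwrite('pics/s6.png',cv2.resize(s['img'][60:300,140:400],None,fx=2.3,fy=2.3,interpolation=2))
```

```text
lid (416, 332, 88, 81) [512.3 338.6] [105.6 160.5] 2.01
lid (344, 256, 80, 68) [466.8  99.2] [105.7 162.5] 2.02
lid (219, 241, 77, 65) [ 631.  -145.9] [103.8 163.3] 2.02
[ 1.24207761e-03 -2.14713941e-01 -1.98232131e+00]
```

View pics/s6.png

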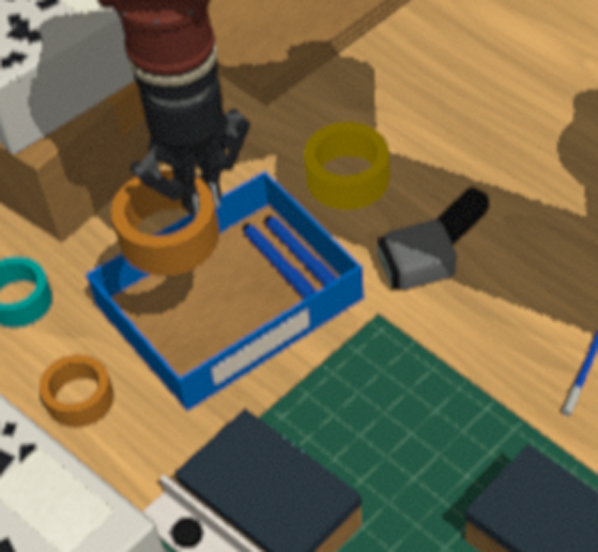

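Tape is held level.

Call:
apply_moves(
  steps=[
    [0.004,0.009,0,0,0,0,255],
    [0.008,0.02,0,0,0,0,255],
    [0.0107,0.025,0,0,0,0,255],
    [0.0107,0.025,0,0,0,0,255],
    [0.0107,0.025,0,0,0,0,255],
    [0.0107,0.025,0,0,0,0,255],
    [0.0107,0.025,0,0,0,0,255],
    [0.0107,0.025,0,0,0,0,255],
    [0.0107,0.025,0,0,0,0,255],
    [0.0107,0.025,0,0,0,0,255],
    [0.007,0.015,0,0,0,0,255],
    [0.003,0.005,-0.01,0,0,0,255],
    [0,0,-0.02,0,0,0,255],
    [0,0,-0.02,0,0,0,255],
    [0,0,-0.015,0,0,0,255],
    [0,0,-0.01,0,0,0,255],
    [0,0,-0.005,0,0,0,255],
    [0,0,0,0,0,0,255],
    [0,0,0,0,0,0,255],
  ],
)

```text
time_s: 14.07
ee_pos: [0.5846, -0.1395, 0.0975]
tool_rot: [-2.038, 2.391, -0.0]
ft_force: [0.9, 0.1, -1.8]
gripper_width: 0.158
```

Call:
apply_moves(
  steps=[
    [0,0,-0.003,0,0,0,255],
    [0,0,-0.003,0,0,0,255],
    [0,0,-0.002,0,0,0,255],
    [0,0,-0.002,0,0,0,255],
    [0,0,-0.0015,0,0,0,255],
    [0,0,0,0,0,0,255],
    [0,0,0,0,0,0,255],
  ],
)

```text
time_s: 14.65
ee_pos: [0.5845, -0.1393, 0.0857]
tool_rot: [2.038, -2.39, -0.0]
ft_force: [-1.2, 0.7, -1.8]
gripper_width: 0.156
```

Run:
```python
from h import *
s=eyes.snapshot('scene'); print(env.read_state()['ft_force'])
cv2.imwrite('pics/s7.png',cv2.resize(s['img'][170:330,180:380],None,fx=3.5,fy=3.5,interpolation=2))
```

```text
[ 0.28178296 -0.3336     -1.48731441]
```

View pics/s7.png

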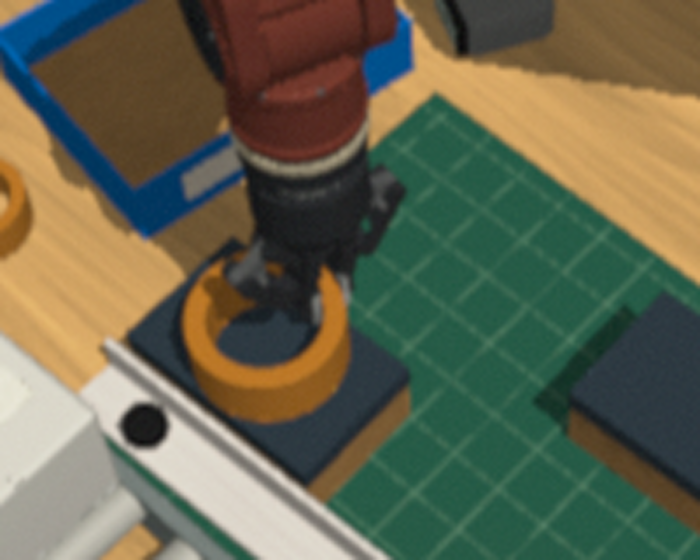

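The tape hangs just above the middle of the lid. I'll lower it to contact.

Call:
apply_moves(
  steps=[
    [0,0,-0.001,0,0,0,255],
    [0,0,-0.001,0,0,0,255],
    [0,0,-0.001,0,0,0,255],
    [0,0,0,0,0,0,255],
    [0,0,0,0,0,0,255],
  ],
)

```text
time_s: 15.12
ee_pos: [0.5848, -0.1394, 0.0849]
tool_rot: [-2.038, 2.39, -0.002]
ft_force: [-6.6, 1.6, 19.1]
gripper_width: 0.158
```

Call:
apply_moves(
  steps=[
    [0,0,0.001,0,0,0,255],
    [0,0,0.0005,0,0,0,255],
    [0,0,0,0,0,0,220],
    [0,0,0,0,0,0,200],
    [0,0,0,0,0,0,180],
    [0,0,0,0,0,0,150],
    [0,0,0,0,0,0,120],
    [0,0,0,0,0,0,100],
    [0,0,0,0,0,0,100],
    [0,0,0,0,0,0,100],
  ],
  force=20,
)

```text
time_s: 15.95
ee_pos: [0.5845, -0.1393, 0.0842]
tool_rot: [2.038, -2.39, -0.0]
ft_force: [0.3, -0.9, 0.5]
gripper_width: 0.607
```

Call:
apply_moves(
  steps=[
    [0,0,0.01,0,0,0,100],
    [0,0,0.015,0,0,0,100],
    [0,0,0.02,0,0,0,100],
    [0,0,0.03,0,0,0,100],
    [0,0,0.03,0,0,0,100],
    [-0.03,0,0.02,0,0,0,100],
    [-0.03,0,0,0,0,0,100],
    [-0.04,0,0,0,0,0,100],
    [-0.04,0,0,0,0,0,100],
    [-0.04,0,0,0,0,0,100],
    [-0.03,0,0,0,0,0,100],
    [0,0,0,0,0,0,100],
    [0,0,0,0,0,0,100],
  ],
)

```text
time_s: 17.03
ee_pos: [0.3738, -0.1394, 0.2104]
tool_rot: [-2.036, 2.391, -0.003]
ft_force: [1.1, 0.8, -0.3]
gripper_width: 0.609
```

Run:
```python
from h import *
s=eyes.snapshot('scene'); t=eyes.snapshot('top'); lids(s)
h=cv2.cvtColor(s['img'],cv2.COLOR_BGR2HSV)
m=((h[...,0]>5)&(h[...,0]<18)&(h[...,1]>150)).astype(np.uint8)
for c in cv2.findContours(m,0,1)[0]:
    if cv2.contourArea(c)>500: print(cv2.boundingRect(c))
a=np.linspace(0,6.28,90);P=np.array([proj(s,(.629+.0525*np.cos(i),-.146+.0525*np.sin(i),z)) for i in a for z in(.07,.118)])
print('ideal tape bbox',P.min(0),P.max(0))
A=cv2.resize(s['img'][170:330,180:380],None,fx=2,fy=2,interpolation=2)
B=cv2.resize(t['img'][100:260,260:420],None,fx=2.3,fy=2.3,interpolation=2)
o=np.zeros((380,800,3),np.uint8);o[:320,:400]=A;o[:B.shape[0],420:420+B.shape[1]]=B
cv2.imwrite('pics/s8.png',o)
```

```text
lid (417, 333, 87, 81) [512.2 338.7] [105.7 160.5] 1.8
lid (344, 256, 80, 68) [466.9  98.7] [105.9 162.4] 2.18
(221, 358, 106, 111)
(232, 242, 48, 49)
(157, 214, 33, 32)
ideal tape bbox [231.48600498 240.64012554] [279.54071613 291.03494361]
```

View pics/s8.png

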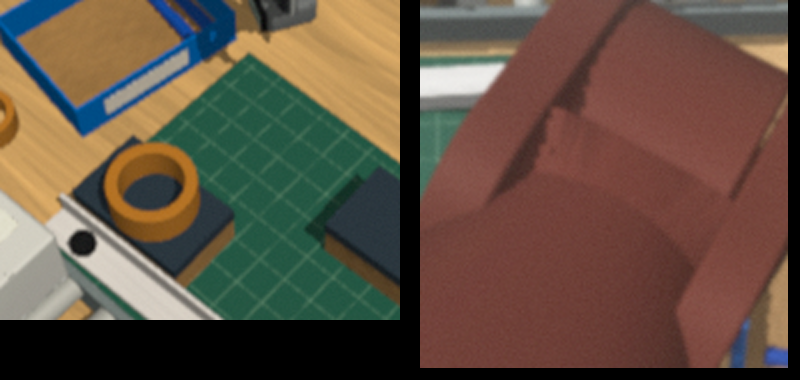

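The tape lies flat; its outline is within 2 px of where a centred roll would appear. The carton is still flush, and the arm is clear. Handing in.

```bash
python3 -c "
from h import *
print(env.job_done())"
```

```text
the job is handed in; nothing more can be done
None
```

The packed carton is against the stop rail with the tape flat on the middle of its lid. I handed the job in at about 17 s of the 70 s; no verdict was reported.

- **Finding the packed carton:** I nudged all three. Carton C (the one nearest the tray) resisted with about 6.5 N. A and B gave about 1 N (A read up to 1.3 N, slightly over the 1 N stated for an empty one).
- **Pushing it flush:** C was pushed until it stalled on the rail at about 11.6 N. Its yaw measured about 1.9° against roughly 1.8° for the rail.
- **Tape:** I took the larger brown roll from the tray by its wall and set it on C's lid. I overpressed briefly at 19 N when it touched down, backed off, then released. Its outline in the last picture matches a roll at the lid's centre to within about 2 px (roughly 5 mm), lying flat.
- **Empty cartons:** A ended about 29 mm and B about 22 mm from its start, inside the 60 mm limit.

**Not checked:** in the last top view the arm hid the carton. Flushness therefore rests on the force stall and the scene-camera views; I took no direct gap measurement. After the tape was placed, only the view was checked.

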